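# Change over the vial diverter and run the batch down the other chute

### The arm

A 6-joint arm with a two-finger parallel gripper is mounted at the origin on the work surface. World frame = base frame: x ahead of the robot, y to its left, z up, the work surface at z = 0. Lengths are in mm, angles in rad, forces in N, time in s.
With the tool pointing down it reaches from about 350 to 775 mm from the base axis. Payload 7.3 kg.
Tool frame: the origin (TCP) lies on the front face of the gripper's body, between the roots of the fingers; the fingertips stand 66 mm ahead of it and the grasp point (between the pads) lies 47 mm ahead of it (ctrl.tcp_to_tips is the distance from the TCP to the fingertips, in mm); z points along the fingers, y is the line along which they close (so a half turn about z gives the same grasp; the last joint's range is limited). The gripper opens to 92 mm and grips with 3 to 60 N. Pads are 19 mm wide; open, the fingers measure 130 mm over their backs; the gripper's body (75 mm by 190 mm) begins 47 mm behind the grasp point.
Start: joints at [1.041, 0.342, 1.524, -0, 1.275, -0.146], TCP at [196.569, 486.826, 292.241] pointing down, gripper open.
Joint ranges: [-2.53, 2.53], [-0.77, 2.02], [0.04, 2.7], [-1, 4.14], [0.28, 2.66], [-3.11, 3.11]. Speed limits (rad/s): [2.57, 2.57, 3.14, 3.14, 3.14, 3.14].

### API

Orientations are given as a unit quaternion [x, y, z, w].
In Python, from bench import ctrl, vision, models gives the robot as it stands.
- The arm moves only by the tool move_arm, never from a script. Its argument "plan" is a list of rows, each an object of numbers: "dx", "dy", "dz": the shift along the tool's x, y, z in cm; "wx", "wy", "wz": the turn, a rotation vector about the tool's x, y, z in degrees; "hand": the closure, from -1 (fully open) to 1 (shut), so that 0 is half open. In form: [{"dx": .., "dy": .., "dz": .., "wx": .., "wy": .., "wz": .., "hand": ..}, ...]. A call has 1 to 5 rows; each row shifts and turns the commanded pose from where the row before left it, along the tool's axes as they then stand; what a row does not reach is not made up. A row lasts 1/8 s, in which the tool goes at most 62.5 mm and 10.7 degrees, less where a joint would pass 70% of its speed; a pose out of reach is approached as far as the arm can. A call with a gripper value outside its range is refused whole. The fingers move at their own pace and stop on an object; "grip_force" is the grip in N (left out, the last holds). Time passes only in rows, so rows that do not move let the fingers close. It gives the time, the measured TCP pose, the force, the opening and the grip force at its end, in the units of the state.
- ctrl.observe(): the state, without advancing time (a new reading comes with each control period).
- vision.grab_frame(name): name is "side" or "top"; returns (picture, depth): 384x512x3 uint8, blue, green, red; 384x512 float32, mm along the optical axis (not along the pixel's ray), 0 where there is no reading.
- vision.get_calibration(name): a dict with "fx", "fy", "cx", "cy" (pixels), "xyz" and "attitude" of the camera in the world. Camera axes: x right, y down, z forward; pixel columns grow to the right and rows downward; lengths in mm; the calibration is good to about 2 mm. A picture is of the moment at which its call begins. get_calibration takes no time and is no camera call.
- ctrl.finish_job(): hands the job in; it is judged then, once.
Trained networks look in the newest picture that a camera, given by its name, has taken for a name from the list of things; names that differ only in an ending like _2 or _b are one class to them, and where a whole thing is asked for, a point or a joint stands for the part that bears it (a point fixed in the world has none). Each returns a list of dicts, best first, with "p" (0 to 1); they miss things now and then, are a little off and sometimes report something else, mostly with a low value. They report only what shows in the picture. A call takes as long as a camera call. They do not tell look-alikes from the thing itself.
- models.look_for(camera, name): "box" ([left, top, right, bottom] in pixels, round what is visible of it).
- models.silhouettes(camera, name): "pixels" (384x512 bool, what is visible of it) and "box" ([left, top, right, bottom] in pixels, round what is visible of it).
- models.pinpoint(camera, name): "at" ([column, row] in pixels: a listed point, or the origin of a listed thing).
The state is a dict: "clock": time; "joints": joint angles; "joint_vel": joint speeds; "tau": joint torques, N m; "eef_pos": TCP position; "ee_rot": TCP orientation; "contact_force": force on the tool from outside, world axes, zero at the start; "moment": the same for the moment, N m; "gripper_width": finger opening in mm; "finger_force": force on a finger pad.
Only numpy, scipy, OpenCV 4.12 (cv2) and the standard library are available. Lean on these libraries where they do the work, as an engineer would, in place of code of your own. Each camera call takes 0.05 s, during which the arm holds its last target. There are 200 camera calls.

### The job

Press the raised end of the seesaw gate down so that it rocks over its pivot and vials will feed down the other chute, not the one it serves now. Then push the tee bar of the stop lever over to let the three waiting vials run down into the tray at the foot of that chute, and when all three are down there push the lever back to closed. The vials themselves are not to be touched or lifted, and everything else on the bench stays where it is.

Things in the scene. Friction and masses are not known exactly. Their poses are not given: they have to be found in the camera images.
- station: Bench-top vial diverter, fixed, 630 mm long along its y. Origin: centre of the underside of its base plate (130 x 370 x 10 mm); z up, +x away from the robot, +y its left. A column (12 x 50 mm, 250 mm tall) stands at x = -56 mm. Left and right of the gate a fixed chute, 70 mm wide, slopes down from z = 67 mm at y = 120 mm to z = 43 mm at y = 194 mm, ending over a tray.
- gate (a joint): Seesaw gate: steel plate 70 x 240 x 3 mm (x by y) pivoted at mid-length about the station's x, at z = 111 mm. Rad, -0.36 to 0.36. Positive: +y end up, feeds the right chute; negative: -y end up, feeds the left. A steel disc weight above the pivot (x = 40 to 74 mm, top at z = 185 mm) makes it fall to the nearer stop and stay. Starts on either. About 0.5 N down on the raised end rocks it; past level it falls over.
- gate_left_pad (a point): Middle of the bare top face near the left (+y) end of the gate plate, 103 mm from the pivot, 17 mm from the end; z is the plate's normal. 12 mm side flanges run only within 80 mm of the pivot; the flat pad beyond, 70 x 40 mm, is free from above. Height of this point about 78 mm when down, 150 mm when up.
- gate_right_pad (a point): The same point near the right (-y) end of the gate plate.
- magazine_top (a point): Centre of the open top of the magazine, an upright steel channel straight above the gate's pivot: 74 x 37 mm outside, 66 x 31 mm inside, from z = 153 mm to this point at z = 250 mm, open at top and bottom. The vials wait stacked in it.
- lever (a joint): Stop lever on the +y side of the magazine, hinged along the station's x at y = 24 mm, z = 225 mm of the station. Rad: 0 closed (its foot lies under the stack, the bar straight up), 0.6 fully open (the bar leans to -y over the magazine, the vials drop out); they drop from 0.2 to 0.3 on. Has end stops, stays where it is left; about 2 N at the bar moves it.
- lever_bar (a point): Centre of the lever's tee bar: black cylinder, 16 mm diameter, 44 mm long along the station's x, on an 8 mm stem 75 mm from the hinge. Closed it stands at y = 24 mm, z = 300 mm of the station; opening moves it to -y over the top of the magazine, to y = -18 mm, z = 287 mm.
- tray_left: White collecting tray at the foot of the left chute, fixed, 90 x 120 mm outside (x by y), walls 34 to 50 mm high. Origin: centre of its underside.
- tray_right: The same at the foot of the right chute.
- vial1: Amber screw-capped vial, 28 mm diameter, 61 mm long, about 30 g, lying along the station's x, white cap to +x. Origin on its axis at mid-length. Lowest of the three stacked in the magazine.
- vial2: The same, the middle one.
- vial3: The same, the top one (its top is 234 mm above the bench).
- reagent_bottle: Bystander: small orange bottle, 44 mm diameter, 75 mm tall, upright. Origin under its centre.
- flask: Bystander: conical glass flask, 88 mm diameter, 122 mm tall. Origin under its centre.
- tube50: Bystander: white 50 ml tube with blue cap, 35 mm diameter, 115 mm tall, standing. Origin under its centre.
- tube_rack: Bystander: green micro-tube rack, 68 x 200 mm, 38 mm tall with its tubes. Origin under its centre.
- tip_box: Bystander: blue and grey pipette-tip box, 87 x 122 x 60 mm. Origin under its centre.
- timer: Bystander: white bench timer lying flat, 60 x 70 x 16 mm. Origin under its centre.
- spare_vial: Bystander: a fourth vial like the others, standing on the bench beside the station, 61 mm tall. Origin under its centre.
Mind the look-alikes: they are no part of the job. Leave any turquoise or yellow look-alike of the vial3 alone.

How it is judged (in metres and radians):
On the way, in this order (a step that is already met when the one before it is completed fails the run):
1. the gate is rocked over to its other side while the vials still wait in the magazine (distance of gate_left_pad from where it was at the start of the episode above 0.037 m and (value of joint gate above 0.25 rad or value of joint gate below -0.25 rad) and z of vial1 in the frame of station above 0.15 m), for 0.2 s.
2. all three vials have run down the other chute into its tray (distance of gate_left_pad from where it was at the start of the episode above 0.037 m and ((value of joint gate above 0.25 rad and x of vial1 in the frame of tray_right between -0.043 and 0.043 m and y of vial1 in the frame of tray_right between -0.06 and 0.06 m and z of vial1 in the frame of tray_right between 0 and 0.065 m and x of vial2 in the frame of tray_right between -0.043 and 0.043 m and y of vial2 in the frame of tray_right between -0.06 and 0.06 m and z of vial2 in the frame of tray_right between 0 and 0.065 m and x of vial3 in the frame of tray_right between -0.043 and 0.043 m and y of vial3 in the frame of tray_right between -0.06 and 0.06 m and z of vial3 in the frame of tray_right between 0 and 0.065 m) or (value of joint gate below -0.25 rad and x of vial1 in the frame of tray_left between -0.043 and 0.043 m and y of vial1 in the frame of tray_left between -0.06 and 0.06 m and z of vial1 in the frame of tray_left between 0 and 0.065 m and x of vial2 in the frame of tray_left between -0.043 and 0.043 m and y of vial2 in the frame of tray_left between -0.06 and 0.06 m and z of vial2 in the frame of tray_left between 0 and 0.065 m and x of vial3 in the frame of tray_left between -0.043 and 0.043 m and y of vial3 in the frame of tray_left between -0.06 and 0.06 m and z of vial3 in the frame of tray_left between 0 and 0.065 m))), for 0.2 s.
3. the stop lever is pushed back to closed after that (value of joint lever below 0.12 rad), for 0.2 s.
At the end, for the whole second after the job is handed in: The gate lies tipped to the opposite side from the start (beyond 0.25 rad of tilt, its end moved more than 37 mm), all three vials lie at rest (under 30 mm/s) in the tray on the side that the gate now serves, and the stop lever is back within 0.12 rad of closed (all of step 2 and value of joint lever below 0.12 rad and linear speed of each of vial1, vial2, vial3 below 0.03 m/s); the robot touches nothing.
It fails at once if a vial of the batch is touched by the robot (contact force between any of the fingers, the arm and vial1 above 0.3 N or contact force between any of the fingers, the arm and vial2 above 0.3 N or contact force between any of the fingers, the arm and vial3 above 0.3 N).
It fails at once if a vial is lifted (height (world z) of any of vial1, vial2, vial3 above 0.24 m).
It fails at once if something else on the bench is displaced by more than 15 mm or tipped (distance of any of reagent_bottle, flask, tube50, tube_rack, tip_box, timer, spare_vial from where it was at the start of the episode above 0.015 m or angle between any of reagent_bottle, flask, tube50, tube_rack, tip_box, timer, spare_vial's own z axis and vertical above 0.3 rad).
It also fails if it takes over 43 s, if anything falls off the work surface, if the arm or the gripper's body presses on something with over 40 N, if the wrist force passes 120 N, or if a joint passes its speed limit or range.

## Working session

There is one attempt and no reset: what is moved stays moved. The work goes in short steps, Python scripts to look and compute and a tool call to move; the robot and the scene stay as the last step left them, time stands still between calls to the robot, and variables do not carry over. Pictures are saved under pics/ and viewed, at most 10 in all, crops included, and the job is handed in when it is done.

Besides the shell and the picture viewer there is one more tool, called by a JSON object that holds its "api" and its "payload". move_arm: Moves the arm, as the interface text tells. Its arguments: {"type":"object","properties":{"plan":{"type":"array"},"grip_force":{"type":"number"}},"required":["plan"]}

```bash
mkdir -p pics
cat > h.py <<'E'
import numpy as np, cv2
from scipy.spatial.transform import Rotation as R
from bench import ctrl, vision, models
def cal(n):
    c=vision.get_calibration(n); return c
def rot(c):
    a=np.array(c["attitude"],float); return R.from_quat(a) if a.size==4 else R.from_matrix(a.reshape(3,3))
def world(n,u,v,d):
    c=cal(n); p=np.stack([(np.asarray(u)-c["cx"])/c["fx"]*d,(np.asarray(v)-c["cy"])/c["fy"]*d,np.asarray(d)*1.0],-1)
    return rot(c).apply(p)+np.array(c["xyz"])
def pix(n,P):
    c=cal(n); q=rot(c).inv().apply(np.array(P,float)-np.array(c["xyz"])); return q[...,:2]/q[...,2:]*[c["fx"],c["fy"]]+[c["cx"],c["cy"]]
E
python3 - <<'E'
from h import *
print(ctrl.observe())
for n in("side","top"):
    im,d=vision.grab_frame(n); cv2.imwrite(f"pics/{n}0.png",im); np.save(f"{n}0.npy",d); print(n,cal(n))
    for t in("gate_left_pad","gate_right_pad","magazine_top","lever_bar","station","tray_left","tray_right","vial3"):
        for r in models.pinpoint(n,t)[:2]:
            u,v=r["at"]; dd=d[int(np.clip(v,0,383)),int(np.clip(u,0,511))]
            print(t,round(r["p"],2),np.round(r["at"]),world(n,u,v,dd).round())
E
```

```text
{'clock': 0.0, 'joints': array([ 1.04099875e+00,  3.42719253e-01,  1.52502772e+00, -2.69420193e-05,
        1.27537329e+00, -1.45995942e-01]), 'joint_vel': array([-3.78615273e-04,  6.65446402e-04, -2.12325339e-03, -4.78104101e-05,
        1.50629195e-03, -6.96880693e-04]), 'tau': array([ 1.61944776e-03, -4.31245422e+01, -2.44222802e+01,  7.18597183e-02,
        5.59482677e-02, -2.06335158e-04]), 'eef_pos': array([196.41221147, 486.54439279, 291.54294269]), 'ee_rot': array([ 1.90721247e-01,  9.81643939e-01, -7.24886988e-04, -2.41048482e-04]), 'contact_force': array([-0.01869667,  0.22374167,  0.31938539]), 'moment': array([0.02719822, 0.03664933, 0.03418456]), 'finger_force': 0.0, 'gripper_width': 91.9377524022165}
side {'fx': 376.14306875736105, 'fy': 376.14306875736105, 'cx': 256.5867371725264, 'cy': 188.94594575907496, 'xyz': array([503.32026304, 754.96795611, 671.46997128]), 'attitude': array([-0.03921043,  0.88154669, -0.47018291,  0.01630947])}
gate_left_pad 0.67 [272. 232.] [521.  48.  72.]
gate_left_pad 0.3 [212. 306.] [636. 239.  17.]
gate_right_pad 0.21 [214. 310.] [631. 245
[... 447 characters left out ...]
6901005207893, 'xyz': array([ 309.16579031,   41.81355848, 1368.99509911]), 'attitude': array([-0.69796247,  0.70772375, -0.07752765,  0.07723305])}
gate_left_pad 0.64 [262. 224.] [513.  34.  81.]
gate_left_pad 0.21 [378. 217.] [ 543. -313.    9.]
gate_right_pad 0.71 [334. 207.] [ 547. -159.  148.]
gate_right_pad 0.5 [238. 188.] [627. 105.  47.]
magazine_top 0.7 [302. 208.] [528. -66. 231.]
lever_bar 0.7 [353. 271.] [ 381. -221.   59.]
lever_bar 0.51 [292. 209.] [512. -37. 306.]
station 0.71 [296. 226.] [482. -48. 248.]
tray_left 0.81 [210. 234.] [496. 189.   9.]
tray_right 0.77 [376. 219.] [ 538. -308.    6.]
vial3 0.67 [302. 273.] [378. -79.  22.]
vial3 0.58 [334. 213.] [ 532. -160.  147.]
```

View pics/side0.png

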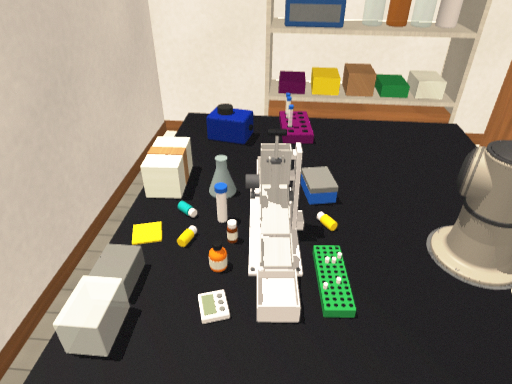

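View pics/top0.png

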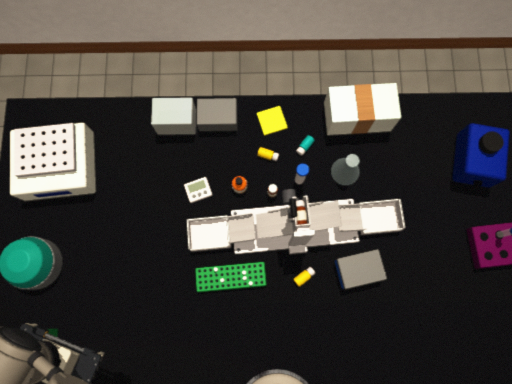

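The gate's right (-y) end is up, at about (345,215) in the top picture, with its left end down. It therefore serves the left chute now, and I must press the right pad. The station runs from (188,235) to (403,215) in the top picture. Next I'll fit its pose and crop the lever.

Run:
```python
from h import *
im,d=vision.grab_frame("top")
v,u=np.mgrid[:384,:512]; W=world("top",u,v,d); W[d==0]=np.nan
for t in("tray_left","tray_right","gate_right_pad","gate_left_pad","lever_bar","magazine_top"):
    for r in models.silhouettes("top",t)[:2]:
        m=r["pixels"]; P=W[m]; P=P[~np.isnan(P[:,0])]
        lo,hi=(28,60) if "tray" in t else (-5,400)
        P=P[(P[:,2]>lo)&(P[:,2]<hi)]
        if len(P)<4: continue
        print(t,round(r["p"],2),np.round(r["box"]),len(P),np.median(P,0).round(),P.min(0).round(),P.max(0).round(),cv2.minAreaRect(P[:,:2].astype(np.float32)))
for t in("lever_bar","magazine_top"):
    for r in models.look_for("top",t)[:3]: print(t,r)
for n,b in(("top",(225,180,385,260)),):
    c=im[b[1]:b[3],b[0]:b[2]]; cv2.imwrite("pics/topc.png",cv2.resize(c,None,fx=5,fy=5,interpolation=cv2.INTER_CUBIC))
```

```text
Traceback (most recent call last):
  File "h.py", line 10, in world
    return rot(c).apply(p)+np.array(c["xyz"])
           ~~~~~~~~~~~~^^^
  File "scipy/spatial/transform/_rotation.pyx", line 2580, in scipy.spatial.transform._rotation.Rotation.apply
ValueError: Expected input of shape (3,) or (P, 3), got (384, 512, 3).
```

```bash
sed -i 's/return rot(c).apply(p)+/return (rot(c).apply(p.reshape(-1,3))).reshape(p.shape)+/' h.py
python3 - <<'E'
from h import *
im,d=vision.grab_frame("top")
v,u=np.mgrid[:384,:512]; W=world("top",u,v,d); W[d==0]=np.nan
for t in("tray_left","tray_right","gate_right_pad","gate_left_pad","lever_bar","magazine_top"):
    for r in models.silhouettes("top",t)[:2]:
        m=r["pixels"]; P=W[m]; P=P[~np.isnan(P[:,0])]
        lo,hi=(28,60) if "tray" in t else (-5,400)
        P=P[(P[:,2]>lo)&(P[:,2]<hi)]
        if len(P)<4: continue
        print(t,round(r["p"],2),np.round(r["box"]),len(P),np.median(P,0).round(),P.min(0).round(),P.max(0).round(),cv2.minAreaRect(P[:,:2].astype(np.float32)))
for t in("lever_bar","magazine_top"):
    for r in models.look_for("top",t)[:3]: print(t,r)
for n,b in(("top",(225,180,385,260)),):
    c=im[b[1]:b[3],b[0]:b[2]]; cv2.imwrite("pics/topc.png",cv2.resize(c,None,fx=5,fy=5,interpolation=cv2.INTER_CUBIC))
E
```

```text
tray_left 0.96 [188. 214. 232. 251.] 231 [499. 197.  39.] [450. 130.  28.] [547. 252.  53.] ((499.30731201171875, 190.443115234375), (90.7430191040039, 120.95459747314453), 4.4622297286987305)
tray_left 0.29 [334. 153. 358. 185.] 211 [ 668. -206.   43.] [ 649. -254.   28.] [ 720. -185.   60.] ((680.5638427734375, -217.32276916503906), (71.32486724853516, 60.601112365722656), 57.959293365478516)
tray_right 0.76 [360. 199. 405. 233.] 226 [ 543. -353.   39.] [ 491. -375.   28.] [ 590. -256.   56.] ((541.363525390625, -313.5828857421875), (90.6203384399414, 121.0525131225586), 4.861625671386719)
gate_right_pad 0.73 [258. 185. 342. 239.] 1787 [522. -37. 127.] [ 470. -175.    5.] [593.  51. 253.] ((531.4057006835938, -62.07622528076172), (122.54419708251953, 226.96597290039062), 0.06774334609508514)
gate_right_pad 0.2 [267. 184. 276. 199.] 89 [617.   3.  52.] [609. -10.  -4.] [633.  18.  66.] ((620.4241943359375, 3.43310546875), (22.3536434173584, 23.159587860107422), 42.84602737426758)
gate_left_pad 0.96 [255. 192. 341. 236.] 1834 [523. -35. 127.] [ 477. -175.    5.] [593.  51. 248.] ((53
[... 179 characters left out ...]
1. -29. 311.] ((518.6158447265625, -37.275657653808594), (44.60801315307617, 15.590447425842285), 3.9228367805480957)
lever_bar 0.49 [358. 197. 406. 235.] 1285 [ 544. -324.    9.] [ 491. -375.   -5.] [ 590. -255.   62.] ((541.4651489257812, -314.00830078125), (92.1240463256836, 119.69074249267578), 4.281078338623047)
magazine_top 0.94 [187. 188. 405. 254.] 8267 [511. -43.  40.] [ 437. -375.   -4.] [633. 251. 311.] ((534.4819946289062, -62.185089111328125), (626.2376708984375, 195.67860412597656), 87.79044342041016)
lever_bar {'box': [289.1, 200.7, 298.5, 220.2], 'p': 0.72}
lever_bar {'box': [255.3, 188.1, 340.8, 239.6], 'p': 0.31}
magazine_top {'box': [187.2, 186.4, 403.3, 253.0], 'p': 0.57}
```

View pics/topc.png

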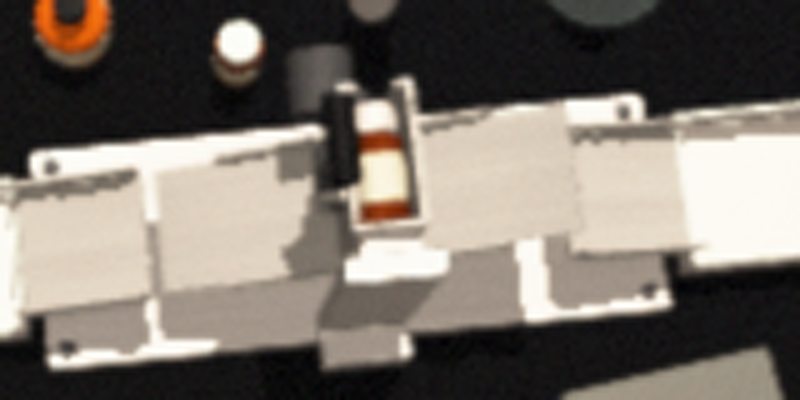

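There are several candidates to tell apart:
- **Stacked vial:** amber, in the magazine, top view (302,207).
- **Vial look-alikes:** yellow at (267,154) and (304,277), teal at (305,145). The spare vial is at (272,190).
- **Tee bar:** black, at (293,210), 305 mm high and matching the description. The dark block at (288,197) is the disc weight.
- **Gate pads:** the raised right pad is near (338,213), the low left pad near (262,224).

The crop confirms these. The station centre is about (520.3, -61.6) with yaw 0.083 rad, so the right pad should be at about (528, -158, 149).

First I'll lift, shut the hand and turn the tool.

{"api": "move_arm", "payload": {"plan": [{"dz": -2.8, "wz": 10.5, "hand": 1}, {"dz": -2.8, "wz": 10.5, "hand": 1}, {"dz": -2.8, "wz": 10.5, "hand": 1}, {"dz": -2.8, "wz": 10.5, "hand": 1}, {"wz": 10.5, "hand": 1}], "grip_force": 10}}

```text
schema error: expected keys dx, dy, dz, wx, wy, wz, hand
```

```bash
cat >> h.py <<'E'
S=np.array([520.3,-61.6,0]); RS=R.from_euler("z",0.0833)
def st():
    o=ctrl.observe(); Rt=R.from_quat(o["ee_rot"]); tip=o["eef_pos"]+Rt.apply([0,0,ctrl.tcp_to_tips]); 
    return o,Rt,RS.inv().apply(tip-S)
def go(*T):
    "deltas in tool cm for successive tip targets given in station frame"
    o,Rt,p=st(); y=Rt.apply([0,1,0])
    print("t",round(o["clock"],2),"tip(st)",p.round(1),"F",np.round(o["contact_force"],1),"w",round(o["gripper_width"]),"wz to do",round(np.degrees(np.arctan2(y[1],y[0])-0.0833),2),"tilt",np.degrees(np.arccos(-Rt.apply([0,0,1])[2])).round(2))
    for t in T:
        print(t,(Rt.inv().apply(RS.apply(np.array(t,float)-p))/10).round(2)); p=np.array(t,float)
E
python3 -c "
from h import *
go((0,-103,340))"
```

```text
t 1.4 tip(st) [-277.   573.5  226.7] F [-0.5 -0.3  0.7] w 92 wz to do 63.23 tilt 0.01
(0, -103, 340) [-55.19 -47.92 -11.33]
```

{"api": "move_arm", "payload": {"plan": [{"dx": 0, "dy": 0, "dz": -2.8, "wx": 0, "wy": 0, "wz": 10.5, "hand": 1}, {"dx": 0, "dy": 0, "dz": -2.8, "wx": 0, "wy": 0, "wz": 10.5, "hand": 1}, {"dx": 0, "dy": 0, "dz": -2.8, "wx": 0, "wy": 0, "wz": 10.5, "hand": 1}, {"dx": 0, "dy": 0, "dz": -2.8, "wx": 0, "wy": 0, "wz": 10.5, "hand": 1}, {"dx": 0, "dy": 0, "dz": 0, "wx": 0, "wy": 0, "wz": 10.5, "hand": 1}], "grip_force": 10}}

```text
clock: 2.02
eef_pos: [196.8, 487.3, 406.7]
ee_rot: [0.608, 0.794, 0.002, -0.0]
contact_force: [0.7, -0.5, -0.3]
gripper_width: 46.2
finger_force: 0.0
```

```bash
python3 -c "
from h import *
go((0,-103,340))"
```

```text
t 2.02 tip(st) [-276.5  574.2  341.2] F [ 0.7 -0.5 -0.3] w 46 wz to do 10.4 tilt 0.28
(0, -103, 340) [-7.160e+01  1.498e+01 -7.000e-02]
```

{"api": "move_arm", "payload": {"plan": [{"dx": 0, "dy": 0, "dz": 0, "wx": 0, "wy": 0, "wz": 10.4, "hand": 1}, {"dx": -5.6, "dy": 2.3, "dz": 0, "wx": 0, "wy": 0, "wz": 0, "hand": 1}, {"dx": -5.6, "dy": 2.3, "dz": 0, "wx": 0, "wy": 0, "wz": 0, "hand": 1}, {"dx": -5.6, "dy": 2.3, "dz": 0, "wx": 0, "wy": 0, "wz": 0, "hand": 1}, {"dx": -5.6, "dy": 2.3, "dz": 0, "wx": 0, "wy": 0, "wz": 0, "hand": 1}]}}

```text
clock: 2.65
eef_pos: [308.6, 270.2, 404.4]
ee_rot: [0.675, 0.738, 0.0, 0.0]
contact_force: [1.4, -0.2, 0.7]
gripper_width: 0.8
finger_force: 0.0
```

{"api": "move_arm", "payload": {"plan": [{"dx": -5.6, "dy": 2.3, "dz": 0, "wx": 0, "wy": 0, "wz": 0, "hand": 1}, {"dx": -5.6, "dy": 2.3, "dz": 0, "wx": 0, "wy": 0, "wz": 0, "hand": 1}, {"dx": -5.6, "dy": 2.3, "dz": 0, "wx": 0, "wy": 0, "wz": 0, "hand": 1}, {"dx": -5.6, "dy": 2.3, "dz": 0, "wx": 0, "wy": 0, "wz": 0, "hand": 1}, {"dx": 0, "dy": 0, "dz": 0, "wx": 0, "wy": 0, "wz": 0, "hand": 1}]}}

```text
clock: 3.28
eef_pos: [421.0, 53.7, 403.8]
ee_rot: [0.677, 0.736, -0.0, 0.0]
contact_force: [0.1, 1.1, -0.7]
gripper_width: 0.5
finger_force: 0.0
```

```bash
python3 -c "
from h import *
go((0,-104,340),(0,-104,170))"
```

```text
t 3.27 tip(st) [-89.4 123.1 338.3] F [ 0.1  1.1 -0.7] w 1 wz to do -0.04 tilt 0.05
(0, -104, 340) [-22.7    8.95  -0.16]
(0, -104, 170) [1.0e-02 1.0e-02 1.7e+01]
```

{"api": "move_arm", "payload": {"plan": [{"dx": -5.7, "dy": 2.2, "dz": 0, "wx": 0, "wy": 0, "wz": 0, "hand": 1}, {"dx": -5.7, "dy": 2.3, "dz": 0, "wx": 0, "wy": 0, "wz": 0, "hand": 1}, {"dx": -5.7, "dy": 2.2, "dz": 0, "wx": 0, "wy": 0, "wz": 0, "hand": 1}, {"dx": -5.6, "dy": 2.3, "dz": 0, "wx": 0, "wy": 0, "wz": 0, "hand": 1}, {"dx": 0, "dy": 0, "dz": 0, "wx": 0, "wy": 0, "wz": 0, "hand": 1}]}}

```text
clock: 3.9
eef_pos: [530.7, -163.2, 402.5]
ee_rot: [0.676, 0.737, -0.0, -0.001]
contact_force: [-0.5, 0.7, 0.4]
gripper_width: 0.7
finger_force: 0.0
```

{"api": "move_arm", "payload": {"plan": [{"dx": 0, "dy": 0, "dz": 5.5, "wx": 0, "wy": 0, "wz": 0, "hand": 1}, {"dx": 0, "dy": 0, "dz": 5.5, "wx": 0, "wy": 0, "wz": 0, "hand": 1}, {"dx": 0, "dy": 0, "dz": 4, "wx": 0, "wy": 0, "wz": 0, "hand": 1}, {"dx": 0, "dy": 0, "dz": 0, "wx": 0, "wy": 0, "wz": 0, "hand": 1}]}}

```text
clock: 4.4
eef_pos: [528.2, -158.7, 252.1]
ee_rot: [0.674, 0.738, -0.001, -0.003]
contact_force: [0.1, -0.1, 0.2]
gripper_width: 0.4
finger_force: 0.0
```

```bash
python3 -c "
from h import *
im,d=vision.grab_frame('side'); c=im[100:290,200:350]; cv2.imwrite('pics/side1.png',cv2.resize(c,None,fx=3,fy=3))
im,d=vision.grab_frame('top'); 
go((0,-104,155),(0,-104,104))"
```

```text
t 4.5 tip(st) [  1.8 -99.  190.4] F [-0.6  0.9  0.9] w 0 wz to do 0.41 tilt 0.11
(0, -104, 155) [-0.49 -0.19  3.54]
(0, -104, 104) [ 0.   -0.01  5.1 ]
```

View pics/side1.png

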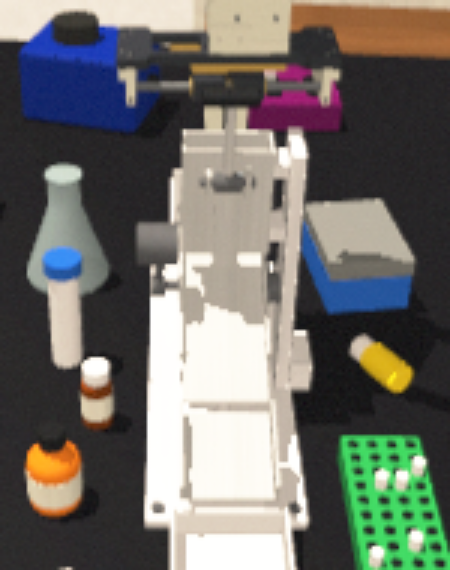

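The crop shows the hand behind the magazine, above the raised right end and lined up with the gate, with the disc weight at (157,243) well clear. Now I'll press down past level.

{"api": "move_arm", "payload": {"plan": [{"dx": -0.6, "dy": -0.2, "dz": 2.0, "wx": 0, "wy": 0, "wz": 0, "hand": 1}, {"dx": 0, "dy": 0, "dz": 2.0, "wx": 0, "wy": 0, "wz": 0, "hand": 1}, {"dx": 0, "dy": 0, "dz": 2.0, "wx": 0, "wy": 0, "wz": 0, "hand": 1}, {"dx": 0, "dy": 0, "dz": 2.0, "wx": 0, "wy": 0, "wz": 0, "hand": 1}, {"dx": 0, "dy": 0, "dz": 1.0, "wx": 0, "wy": 0, "wz": 0, "hand": 1}]}}

```text
clock: 5.12
eef_pos: [529.1, -167.2, 165.6]
ee_rot: [0.675, 0.738, 0.001, 0.001]
contact_force: [-0.1, -0.1, 0.7]
gripper_width: 0.3
finger_force: 0.0
```

```bash
python3 -c "
from h import *
go((0,-104,100),(0,-104,340))"
```

```text
t 5.12 tip(st) [ 1.000e-01 -1.060e+02  1.001e+02] F [-0.1 -0.1  0.7] w 0 wz to do 0.36 tilt 0.16
(0, -104, 100) [ 0.2  -0.01  0.01]
(0, -104, 340) [ -0.03   0.06 -24.  ]
```

{"api": "move_arm", "payload": {"plan": [{"dx": 0, "dy": 0, "dz": -6, "wx": 0, "wy": 0, "wz": 0, "hand": 1}, {"dx": 0, "dy": 0, "dz": -6, "wx": 0, "wy": 0, "wz": 0, "hand": 1}, {"dx": 0, "dy": 0, "dz": -6, "wx": 0, "wy": 0, "wz": 0, "hand": 1}, {"dx": 0, "dy": 0, "dz": -6, "wx": 0, "wy": 0, "wz": 0, "hand": 1}, {"dx": 0, "dy": 0, "dz": 0, "wx": 0, "wy": 0, "wz": 0, "hand": 1}]}}

```text
clock: 5.75
eef_pos: [529.1, -167.3, 411.7]
ee_rot: [0.675, 0.738, 0.002, 0.007]
contact_force: [0.9, -0.7, -0.0]
gripper_width: 0.7
finger_force: 0.0
```

{"api": "move_arm", "payload": {"plan": [{"dx": 5.7, "dy": 0, "dz": 0, "wx": 0, "wy": 0, "wz": 0, "hand": 1}, {"dx": 5.7, "dy": 0, "dz": 0, "wx": 0, "wy": 0, "wz": 0, "hand": 1}, {"dx": 5.7, "dy": 0, "dz": 0, "wx": 0, "wy": 0, "wz": 0, "hand": 1}, {"dx": 0, "dy": 0, "dz": 0, "wx": 0, "wy": 0, "wz": 0, "hand": 1}]}}

```text
clock: 6.25
eef_pos: [512.2, 6.6, 405.1]
ee_rot: [0.673, 0.74, 0.001, 0.0]
contact_force: [-0.3, -0.9, -0.0]
gripper_width: 0.7
finger_force: 0.0
```

```bash
python3 -c "
from h import *
im,d=vision.grab_frame('side'); c=im[80:290,180:370]; cv2.imwrite('pics/side2.png',cv2.resize(c,None,fx=2.8,fy=2.8))
T=[RS.apply([0,s*96.4,0])+S for s in(1,-1)]
for t in T:
  for z in(78,150):
    for n in('side','top'):
      dd=d if n=='side' else vision.grab_frame('top')[1]
      u,v=pix(n,t+[0,0,z]); print(n,t.round(),z,world(n,u,v,dd[int(round(v)),int(round(u))]).round())
go((0,62,340),(0,62,290),(0,7,290))"
```

```text
side [512.  34.   0.] 78 [512.  26.  71.]
top [512.  34.   0.] 78 [501.  35. 152.]
side [512.  34.   0.] 150 [512.  36. 151.]
top [512.  34.   0.] 150 [512.  34. 152.]
side [ 528. -158.    0.] 78 [525. -31. 160.]
top [ 528. -158.    0.] 78 [ 529. -158.   73.]
side [ 528. -158.    0.] 150 [525. -28. 224.]
top [ 528. -158.    0.] 150 [ 542. -170.   73.]
t 6.5 tip(st) [ -1.9  63.9 338.7] F [ 0.1 -0.3  0. ] w 1 wz to do 0.24 tilt 0.02
(0, 62, 340) [-0.19  0.19 -0.13]
(0, 62, 290) [ 0. -0.  5.]
(0, 7, 290) [-5.5  -0.02  0.  ]
```

View pics/side2.png

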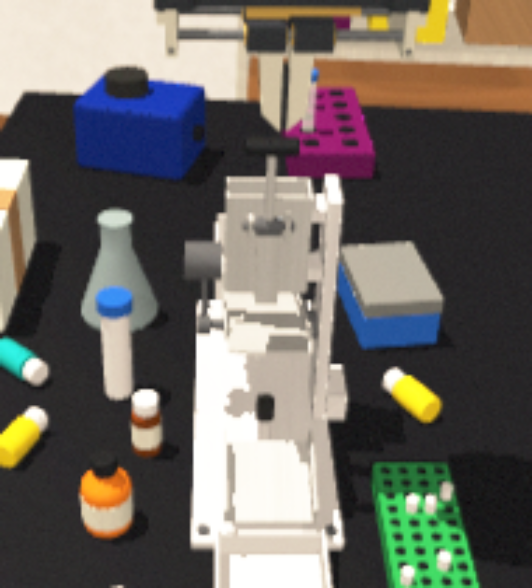

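The gate has rocked over: the left pad now measures 152 mm and the right 73 mm. In the crop the tee bar is upright at (272,145), with the fingers beyond it on the near side. Next I'll come down beside the bar and push it gently towards -y.

{"api": "move_arm", "payload": {"plan": [{"dx": 0, "dy": 0.2, "dz": 4.9, "wx": 0, "wy": 0, "wz": 0, "hand": 1}, {"dx": -1.6, "dy": 0, "dz": 0, "wx": 0, "wy": 0, "wz": 0, "hand": 1}, {"dx": -1.2, "dy": 0, "dz": 0, "wx": 0, "wy": 0, "wz": 0, "hand": 1}, {"dx": -1.2, "dy": 0, "dz": 0, "wx": 0, "wy": 0, "wz": 0, "hand": 1}, {"dx": -1.0, "dy": 0, "dz": 0, "wx": 0, "wy": 0, "wz": 0, "hand": 1}]}}

```text
clock: 7.12
eef_pos: [519.7, -47.5, 356.1]
ee_rot: [0.675, 0.738, 0.001, 0.001]
contact_force: [0.0, 2.1, -1.3]
gripper_width: 0.5
finger_force: 1.1
```

```bash
python3 -c "
from h import *
go((0,5,290))"
```

```text
t 7.12 tip(st) [  0.7  14.1 290.6] F [ 0.   2.1 -1.3] w 0 wz to do 0.3 tilt 0.1
(0, 5, 290) [-0.91 -0.07  0.06]
```

{"api": "move_arm", "payload": {"plan": [{"dx": -0.5, "dy": 0, "dz": 0, "wx": 0, "wy": 0, "wz": 0, "hand": 1}, {"dx": -0.4, "dy": 0, "dz": 0, "wx": 0, "wy": 0, "wz": 0, "hand": 1}, {"dx": 0, "dy": 0, "dz": 0, "wx": 0, "wy": 0, "wz": 0, "hand": 1}, {"dx": 0, "dy": 0, "dz": 0, "wx": 0, "wy": 0, "wz": 0, "hand": 1}, {"dx": 0, "dy": 0, "dz": 0, "wx": 0, "wy": 0, "wz": 0, "hand": 1}]}}

```text
clock: 7.75
eef_pos: [520.2, -55.5, 355.5]
ee_rot: [0.675, 0.738, 0.0, 0.0]
contact_force: [-0.3, 1.2, 0.6]
gripper_width: 0.2
finger_force: 0.0
```

{"api": "move_arm", "payload": {"plan": [{"dx": 1.5, "dy": 0, "dz": 0, "wx": 0, "wy": 0, "wz": 0, "hand": 1}, {"dx": 1.5, "dy": 0, "dz": -2.5, "wx": 0, "wy": 0, "wz": 0, "hand": 1}, {"dx": 6, "dy": 0, "dz": -2.5, "wx": 0, "wy": 0, "wz": 0, "hand": 1}, {"dx": 6, "dy": 0, "dz": 0, "wx": 0, "wy": 0, "wz": 0, "hand": 1}, {"dx": 0, "dy": 0, "dz": 0, "wx": 0, "wy": 0, "wz": 0, "hand": 1}]}}

```text
clock: 8.38
eef_pos: [506.0, 95.9, 404.8]
ee_rot: [0.673, 0.74, 0.001, -0.0]
contact_force: [-1.1, -1.1, 0.4]
gripper_width: 0.5
finger_force: 0.0
```

```bash
python3 -c "
from h import *
im,d=vision.grab_frame('top'); c=im[180:260,265:415]; cv2.imwrite('pics/top3.png',cv2.resize(c,None,fx=5,fy=5,interpolation=cv2.INTER_CUBIC))
for r in models.pinpoint('top','vial1')[:8]:
    u,v=r['at']; print(round(r['p'],2),np.round(r['at']),RS.inv().apply(world('top',u,v,d[int(v),int(u)])-S).round())
for r in models.pinpoint('top','lever_bar')[:2]:
    u,v=r['at']; print('bar',round(r['p'],2),np.round(r['at']),RS.inv().apply(world('top',u,v,d[int(v),int(u)])-S).round())
go()"
```

```text
0.69 [384. 215.] [   1. -264.   38.]
0.63 [304. 146.] [238. -57.  27.]
0.58 [384. 223.] [ -26. -252.   59.]
0.51 [391. 215.] [  -1. -286.   29.]
0.48 [270. 154.] [225.  49.  24.]
0.45 [302. 273.] [-144.   -5.   27.]
t 8.53 tip(st) [ -0.7 153.7 338.6] F [ 0.1  0.9 -0.1] w 1 wz to do 0.36 tilt 0.03
```

View pics/top3.png

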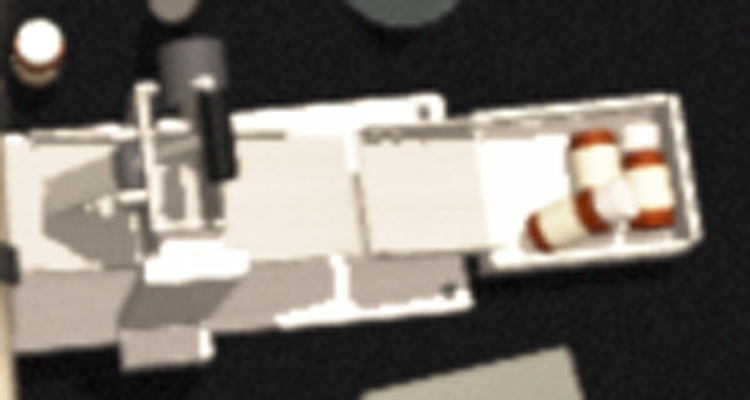

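All three amber vials now lie in the right tray, at crop (597,155), (650,180) and (575,215), and the lever bar leans over the magazine at (215,130). I'll hop over to the -y side and push the lever back.

{"api": "move_arm", "payload": {"plan": [{"dx": -5.4, "dy": 0, "dz": 0, "wx": 0, "wy": 0, "wz": 0, "hand": 1}, {"dx": -5.4, "dy": 0, "dz": 0, "wx": 0, "wy": 0, "wz": 0, "hand": 1}, {"dx": -5.4, "dy": 0, "dz": 0, "wx": 0, "wy": 0, "wz": 0, "hand": 1}, {"dx": -5.4, "dy": 0, "dz": 0, "wx": 0, "wy": 0, "wz": 0, "hand": 1}, {"dx": 0, "dy": 0, "dz": 0, "wx": 0, "wy": 0, "wz": 0, "hand": 1}]}}

```text
clock: 9.15
eef_pos: [525.8, -128.5, 403.3]
ee_rot: [0.678, 0.735, -0.001, -0.0]
contact_force: [0.7, 0.6, -0.6]
gripper_width: 0.3
finger_force: 0.0
```

```bash
python3 -c "
from h import *
go((0,-60,286),(0,5,286))
im,d=vision.grab_frame('top')
for r in models.pinpoint('top','vial1')[:6]:
    u,v=r['at']; print(round(r['p'],2),np.round(r['at']),RS.inv().apply(world('top',u,v,d[int(v),int(u)])-S).round())"
```

```text
t 9.15 tip(st) [-2.000e-01 -6.710e+01  3.378e+02] F [ 0.7  0.6 -0.6] w 0 wz to do -0.1 tilt 0.09
(0, -60, 286) [0.71 0.03 5.18]
(0, 5, 286) [ 6.5  -0.01 -0.  ]
0.72 [392. 214.] [   1. -289.   34.]
0.58 [268. 154.] [224.  56.  22.]
0.56 [382. 223.] [-107.  -77.  665.]
```

{"api": "move_arm", "payload": {"plan": [{"dx": 0, "dy": 0, "dz": 5.0, "wx": 0, "wy": 0, "wz": 0, "hand": 1}, {"dx": 2.5, "dy": 0, "dz": 0, "wx": 0, "wy": 0, "wz": 0, "hand": 1}, {"dx": 1.4, "dy": 0, "dz": 0, "wx": 0, "wy": 0, "wz": 0, "hand": 1}, {"dx": 1.2, "dy": 0, "dz": 0, "wx": 0, "wy": 0, "wz": 0, "hand": 1}, {"dx": 1.2, "dy": 0, "dz": 0, "wx": 0, "wy": 0, "wz": 0, "hand": 1}]}}

```text
clock: 9.88
eef_pos: [520.8, -60.1, 355.1]
ee_rot: [0.675, 0.738, 0.0, 0.001]
contact_force: [0.4, -1.1, 0.8]
gripper_width: 0.1
finger_force: 1.0
```

```bash
python3 -c "
from h import *
go((0,6,286))"
```

```text
t 9.88 tip(st) [  0.8   1.4 289.6] F [ 0.4 -1.1  0.8] w 0 wz to do 0.35 tilt 0.12
(0, 6, 286) [ 0.46 -0.08  0.36]
```

{"api": "move_arm", "payload": {"plan": [{"dx": 0.4, "dy": 0, "dz": 0, "wx": 0, "wy": 0, "wz": 0, "hand": 1}, {"dx": 0.2, "dy": 0, "dz": 0, "wx": 0, "wy": 0, "wz": 0, "hand": 1}, {"dx": 0, "dy": 0, "dz": 0, "wx": 0, "wy": 0, "wz": 0, "hand": 1}]}}

```text
clock: 10.25
eef_pos: [520.3, -55.9, 354.7]
ee_rot: [0.675, 0.738, -0.001, 0.001]
contact_force: [0.2, -6.4, 2.9]
gripper_width: 0.8
finger_force: 2.9
```

```bash
python3 -c "
from h import *
go((0,6,286))"
```

```text
t 10.25 tip(st) [  0.6   5.5 289.2] F [ 0.2 -6.4  2.9] w 1 wz to do 0.3 tilt 0.15
(0, 6, 286) [ 0.05 -0.06  0.32]
```

At 6.4 N the lever is against its closed stop. I'll back off, lift and retreat.

{"api": "move_arm", "payload": {"plan": [{"dx": -2.0, "dy": 0, "dz": 0, "wx": 0, "wy": 0, "wz": 0, "hand": 1}, {"dx": -1.0, "dy": 0, "dz": -5, "wx": 0, "wy": 0, "wz": 0, "hand": 1}, {"dx": 0, "dy": -3, "dz": -4, "wx": 0, "wy": 0, "wz": 0, "hand": 1}, {"dx": 4, "dy": -4.5, "dz": 0, "wx": 0, "wy": 0, "wz": 0, "hand": 1}, {"dx": 4, "dy": -4.5, "dz": 0, "wx": 0, "wy": 0, "wz": 0, "hand": 1}]}}

```text
clock: 10.88
eef_pos: [394.9, -15.8, 444.0]
ee_rot: [0.676, 0.737, 0.0, -0.001]
contact_force: [0.4, 0.3, 0.8]
gripper_width: 0.1
finger_force: 0.0
```

{"api": "move_arm", "payload": {"plan": [{"dx": 6, "dy": 0, "dz": 0, "wx": 0, "wy": 0, "wz": 0, "hand": 1}, {"dx": 6, "dy": 0, "dz": 0, "wx": 0, "wy": 0, "wz": 0, "hand": 1}, {"dx": 6, "dy": 0, "dz": 0, "wx": 0, "wy": 0, "wz": 0, "hand": 1}, {"dx": 0, "dy": 0, "dz": 0, "wx": 0, "wy": 0, "wz": 0, "hand": 1}, {"dx": 0, "dy": 0, "dz": 0, "wx": 0, "wy": 0, "wz": 0, "hand": 1}]}}

```text
clock: 11.5
eef_pos: [380.3, 163.1, 443.9]
ee_rot: [0.675, 0.738, -0.0, -0.0]
contact_force: [1.5, 0.5, 0.2]
gripper_width: 0.6
finger_force: 0.0
```

```bash
python3 -c "
from h import *
im,d=vision.grab_frame('top'); c=im[130:300,180:420]; cv2.imwrite('pics/top4.png',cv2.resize(c,None,fx=3.3,fy=3.3,interpolation=cv2.INTER_CUBIC))
for t in ('vial1','lever_bar'):
  for r in models.silhouettes('top',t)[:6]:
    v,u=np.nonzero(r['pixels']); P=RS.inv().apply(world('top',u,v,d[v,u])-S); print(t,round(r['p'],2),np.round(r['box']),np.median(P,0).round(),P.max(0).round())
go()"
```

```text
vial1 0.61 [297. 134. 315. 151.] [246. -62.  24.] [ 283.  121. 1369.]
vial1 0.53 [294. 266. 316. 285.] [-150.   -9.   24.] [-127.  121. 1369.]
vial1 0.52 [255. 147. 278. 158.] [226.  59.  25.] [246.  86.  33.]
vial1 0.49 [380. 206. 388. 218.] [  12. -265.   33.] [  28. -255.   42.]
vial1 0.47 [385. 202. 398. 225.] [   0. -293.   31.] [  31.  121. 1369.]
vial1 0.47 [368. 216. 391. 232.] [ -23. -245.   49.] [  -7.  121. 1369.]
lever_bar 0.48 [287. 201. 302. 225.] [ -1.  25. 304.] [  35.  121. 1369.]
t 11.65 tip(st) [-120.7  234.6  378.6] F [1.2 0.1 0.5] w 0 wz to do 0.18 tilt 0.02
```

View pics/top4.png

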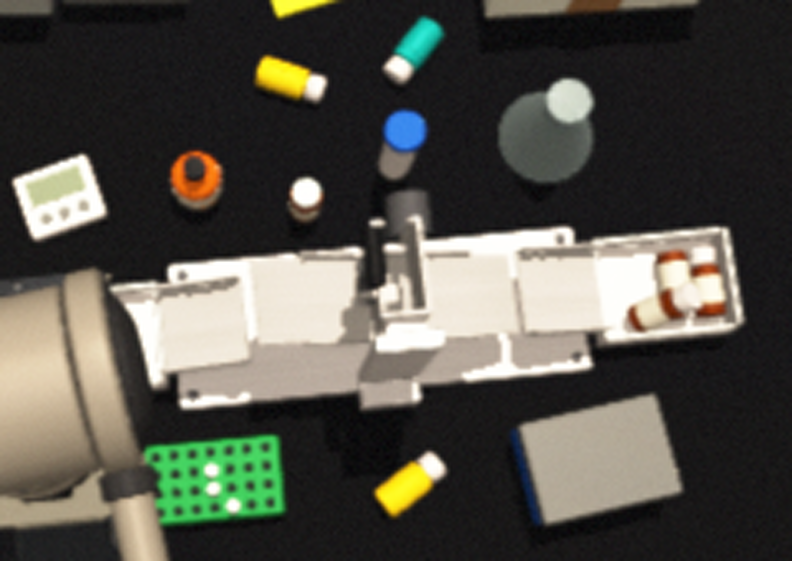

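The picture shows the lever bar back at y = 25 mm (closed) at (377,255), the magazine empty, and three vials at rest in the right tray around (690,285). Everything else is in its place, so I'm handing in.

```bash
python3 -c "
from h import *
print(ctrl.finish_job())"
```

```text
the job is handed in; nothing more can be done
None
```

I handed the job in at about 11.7 s of the 43 s allowed: the gate is rocked over to feed the right chute, all three vials lie in the right tray, the stop lever is back at closed, and the arm is clear; the hand-in returned no verdict.

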